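# Build up the wheel hub and the gear case output shaft

### The arm

A 6-joint arm with a two-finger parallel gripper is mounted at the origin on the work surface. World frame = base frame: x ahead of the robot, y to its left, z up, the work surface at z = 0. Lengths are in mm, angles in degrees, forces in N, time in s.
With the tool pointing down it reaches from about 350 to 850 mm from the base axis. Payload 8.1 kg.
Tool frame: the origin (TCP) lies midway between the tips of the shut fingers; the grasp point (between the pads) lies 19 mm behind it; z points along the fingers, y is the line along which they close (so a half turn about z gives the same grasp; the last joint's range is limited). The gripper opens to 85 mm and grips with 20 to 120 N. Pads are 22 mm wide; open, the fingers measure 114 mm over their backs; the gripper's body (76 mm by 85 mm) begins 54 mm behind the grasp point. The pads swing forward as they close: fully open they stand 13 mm farther back than shut.
Start: joints at [-72.216, 7.471, 85.268, -0, 87.261, -4.893], TCP at [231.348, -553.609, 231.292] pointing down, gripper open.
Joint ranges: [-169.43, 169.43], [-51.17, 129.36], [1.28, 143.12], [-76.62, 256.62], [0, 156.53], [-152.29, 152.29]. Speed limits (degrees/s): [136.94, 136.94, 159.86, 180, 180, 180].

### API

Orientations are given as [roll, pitch, yaw] about the fixed x, y, z axes, in that order (R = Rz(yaw) Ry(pitch) Rx(roll)).
In Python, from bench import r gives the robot as it stands. The module is installed in compiled form; this text tells all that it offers.
- The arm moves only by the tool jog_arm, never from a script. Its argument "rows" is a list of rows, each a list of 2 entries, a list of its own where there are three numbers: the shift along the tool's x, y, z in mm, then the turn, a rotation vector about the tool's x, y, z in rad. A call has 1 to 10 rows; each row is the pose to reach, as a shift and turn from the pose commanded when the call began, along the tool's axes at that moment; what a row does not reach only later rows make up. A row lasts 1/10 s, in which the tool goes at most 50 mm and 8.59 degrees, less where a joint would pass 70% of its speed; a pose out of reach is approached as far as the arm can. A call with a gripper value outside its range is refused whole. "grip" is the finger opening in mm, from 0 to 85.4, set as the call begins (left out, the last holds). The fingers move at their own pace and stop on an object; "force" is the grip in N (left out, the last holds). Time passes only in rows, so rows that repeat a pose let the fingers close. It gives the time, the measured TCP pose, the force, the opening and the grip force at its end, in the units of the state.
- r.sense(): the state, without advancing time (a new reading comes with each control period).
- r.snapshot(name): name is "scene" or "top" or "wrist"; returns (picture, depth): 384x512x3 uint8, blue, green, red; 384x512 float32, mm along the optical axis (not along the pixel's ray), 0 where there is no reading.
- r.camera_params(name): a dict with "fx", "fy", "cx", "cy" (pixels), "pose" (4x4, takes a point from camera to world coordinates); the wrist camera has in their place "tool_from_camera" (4x4, takes a point from camera to tool coordinates, whose origin is the TCP and whose axes are the flange's). Camera axes: x right, y down, z forward; pixel columns grow to the right and rows downward; lengths in mm; the calibration is good to about 2 mm. A picture is of the moment at which its call begins: read the wrist's pose just before it. camera_params takes no time and is no camera call.
- r.hand_in(): hands the job in; it is judged then, once.
The state is a dict: "time": time; "joint_pos": joint angles; "qd": joint speeds; "joint_efforts": joint torques, N m; "tool_pos": TCP position; "tcp_rot": TCP orientation; "ft_force": force on the tool from outside, world axes, zero at the start; "wrist_torque": the same for the moment, N m; "finger_gap": finger opening in mm; "grip_force": force on a finger pad.
Only numpy, scipy, OpenCV 4.12 (cv2) and the standard library are available. Lean on these libraries where they do the work, as an engineer would, in place of code of your own. Each camera call takes 0.05 s, during which the arm holds its last target. There are 200 camera calls.

### The job

Stack the loose motorcycle parts over the two upright pins: on the round aluminium wheel hub put the steel bearing first, then the blue spacer, then the red dust ring; on the green gear case put the toothed sprocket first, then the brass bush. Each part goes over its pin and ends lying flat and fully down on what is below it, let go and at rest. Do not disturb the oil bottle, the grease tin or the wrench.

Things in the scene. Friction and masses are not known exactly. Their poses are not given: they have to be found in the camera images.
- bearing_center (a point): Ball bearing: bright steel ring with a black seal band on its face, 52 mm outside, 14 mm thick. Hole 22 mm right through; the same both ways up. The point is its centre, half-way up, its z along the hole. Lies flat and loose on the bench at the start.
- spacer_center (a point): Blue spacer: plain blue collar, 40 mm outside, 20 mm tall. Hole 22 mm right through; the same both ways up. The point is its centre, half-way up, its z along the hole. Lies flat and loose on the bench at the start.
- dustring_center (a point): Dust ring: plain red plastic ring, 46 mm outside, 12 mm thick. Hole 22 mm right through; the same both ways up. The point is its centre, half-way up, its z along the hole. Lies flat and loose on the bench at the start.
- sprocket_center (a point): Drive sprocket: dark steel disc with 16 square teeth and six small black dots, 62 mm over the teeth (56 mm at their roots), 10 mm thick. Hole 22 mm right through; the same both ways up. The point is its centre, half-way up, its z along the hole. Lies flat and loose on the bench at the start.
- bush_center (a point): Brass bush: plain brass-coloured collar, 36 mm outside, 18 mm tall. Hole 22 mm right through; the same both ways up. The point is its centre, half-way up, its z along the hole. Lies flat and loose on the bench at the start.
- hub_seat (a point): Wheel hub: round bare-aluminium flanged hub, 110 mm across, its flat top face 28 mm above the bench, fixed. From the middle of the top face an upright steel pin, 14 mm thick, rises 44 mm above the face, its last 9 mm tapering to 6 mm. The point is where the pin's axis meets the top face; z is up along the pin. Stack seated here: bearing 0 to 14 mm above the face, spacer 14 to 34, dust ring 34 to 46.
- gearcase_seat (a point): Gear case: green rectangular block, 116 by 92 mm, its flat top face 30 mm above the bench, fixed, with a bolt head at each corner. From the middle of the top face an upright steel shaft stub, 14 mm thick, rises 26 mm above the face, its last 9 mm tapering to 6 mm. The point is where the stub's axis meets the top face; z is up along the stub. Stack seated here: sprocket 0 to 10 mm above the face, bush 10 to 28.
- oil: Bystander: black oil bottle with a paper label and a yellow cap, 60 mm thick, 120 mm tall, standing loose; origin at the centre of its underside. Not to be disturbed.
- tin: Bystander: yellow grease tin with a pale lid, 70 mm thick, 55 mm tall, standing loose; origin at the centre of its underside. Not to be disturbed.
- wrench: Bystander: steel wrench, 180 mm long, lying loose along its own x; origin at about the middle of its length, on the bench. Not to be disturbed.
There are look-alikes about, which are no part of the job. What is shaped like the part that bears bearing_center but orange is not meant.

How it is judged:
By the outcome, as a careful person would: the job done as asked, in the order asked, and still so for the second after the job is handed in, with the robot touching nothing.
It also fails if it takes over 120 s, if anything falls off the work surface, if the arm or the gripper's body presses on something with over 40 N, if the wrist force passes 120 N, or if a joint passes its speed limit or range.

## Working session

There is one attempt and no reset: what is moved stays moved. The work goes in short steps, Python scripts to look and compute and a tool call to move; the robot and the scene stay as the last step left them, time stands still between calls to the robot, and variables do not carry over. Pictures are saved under pics/ and viewed, at most 14 in all, crops included, and the job is handed in when it is done.

Besides the shell and the picture viewer there is one more tool, called by a JSON object that holds its "api" and its "payload", one argument or row to a line. jog_arm: Moves the arm, as the interface text tells. Its arguments: {"type":"object","properties":{"rows":{"type":"array"},"grip":{"type":"number"},"force":{"type":"number"}},"required":["rows"]}

```bash
mkdir -p pics
python3 - <<'E'
from bench import r
import cv2,numpy as np
for n in("top","scene"):
    p,d=r.snapshot(n); np.savez(f"pics/{n}0.npz",p=p,d=d); cv2.imwrite(f"pics/{n}0.png",p)
    c=r.camera_params(n); print(n,c["fx"],c["fy"],c["cx"],c["cy"],np.round(c["pose"],3).tolist())
print(r.camera_params("wrist")); print(r.sense())
E
```

```text
top 468.11082332474757 468.11082332474757 259.17251931495633 189.99610656695214 [[-0.017, -0.992, 0.123, 426.227], [-1.0, 0.015, -0.018, 2.877], [0.016, -0.124, -0.992, 1202.309], [0.0, 0.0, 0.0, 1.0]]
scene 405.9968946978695 405.9968946978695 246.41780985770356 182.50666666559113 [[0.764, 0.458, -0.454, 1078.57], [0.645, -0.544, 0.536, -624.186], [-0.001, -0.703, -0.711, 852.424], [0.0, 0.0, 0.0, 1.0]]
{'fx': 321.72726692263456, 'fy': 321.72726692263456, 'cx': 251.66340645361532, 'cy': 190.77827697014746, 'tool_from_camera': array([[-1.18351613e-03, -9.52272881e-01, -3.05245736e-01,
         7.82470267e+01],
       [ 9.99997742e-01, -5.88261399e-04, -2.04205336e-03,
        -1.40374629e+00],
       [ 1.76502776e-03, -3.05247463e-01,  9.52271427e-01,
        -1.42783308e+02],
       [ 0.00000000e+00,  0.00000000e+00,  0.00000000e+00,
         1.00000000e+00]])}
{'time': 0.1, 'joint_pos': array([-7.22163057e+01,  7.51180157e+00,  8.53211864e+01, -1.62875878e-05,
        8.72653787e+01, -4.89126617e+00]), 'qd': array([ 0.07657483, -0.182298  , -0.1122398 , -0.00911408, -0.02420224,
       -0.04122478]), 'joint_efforts': array([ 6.85845844e-04, -5.70949101e+01, -5.01943016e+01, -2.90573544e-04,
        8.08326731e-03, -6.68429971e-05]), 'tool_pos': array([ 231.18497479, -553.12626279,  230.35649284]), 'tcp_rot': array([-1.79901990e+02, -8.37101849e-03,  2.26749541e+01]), 'ft_force': array([-0.13186584,  0.15221473,  0.19359865]), 'wrist_torque': array([-0.04619258,  0.01391806,  0.01008239]), 'grip_force': 0.0, 'finger_gap': 85.52703222297714}
```

View pics/top0.png

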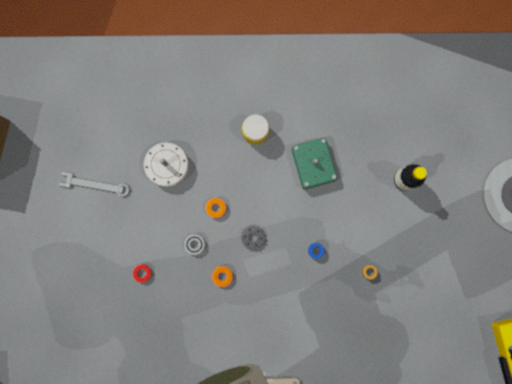

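View pics/scene0.png

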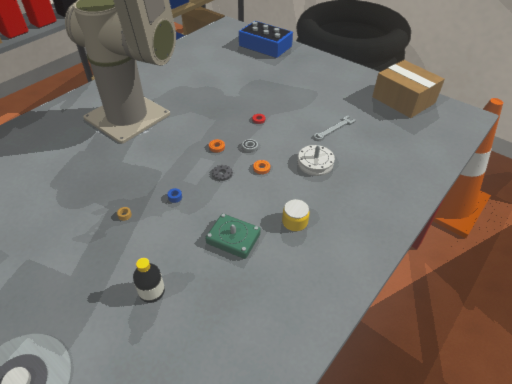

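```bash
cat > h.py <<'E'
import cv2,numpy as np
from bench import r
def ray(c,T,u,v,z):
    d=T[:3,:3]@np.array([(u-c["cx"])/c["fx"],(v-c["cy"])/c["fy"],1]); o=T[:3,3]
    return o+d*(z-o[2])/d[2]
def blobs(p,lo,hi,amin):
    m=cv2.inRange(cv2.cvtColor(p,cv2.COLOR_BGR2HSV),lo,hi)
    n,l,s,c=cv2.connectedComponentsWithStats(m)
    return m,[(tuple(np.round(c[i],1)),s[i].tolist()) for i in range(1,n) if s[i][4]>=amin]
def tool():
    from scipy.spatial.transform import Rotation as R
    s=r.sense(); T=np.eye(4); T[:3,:3]=R.from_euler("xyz",s["tcp_rot"],degrees=True).as_matrix(); T[:3,3]=s["tool_pos"]
    return s,T
E
python3 - <<'E'
from h import *
for n,box in(("top",None),("scene",None)):
    p=np.load(f"pics/{n}0.npz")["p"]; c=r.camera_params(n); T=c["pose"]
    for k,lo,hi,z in(("red",(0,180,100),(5,255,255),12),("red2",(172,150,100),(180,255,255),12),("blue",(100,150,60),(125,255,255),20),("brass",(12,100,60),(24,220,255),18),("green",(65,80,30),(95,255,255),30),("orange",(6,200,150),(14,255,255),14)):
        for b in blobs(p,lo,hi,25)[1]:
            print(n,k,b,np.round(ray(c,T,*b[0],z),0)[:2])
    if n=="top":
        for k,uv,z in(("bearing",(194.5,245),14),("sprocket",(254.5,238.5),10),("hub",(166,165),28),("case",(315,163),30)): print(k,ray(c,T,*uv,z).round())
    else:
        for k,uv,z in(("bearing",(250,145),14),("sprocket",(222,172.5),10),("hub",(317,159),28)): print(k,ray(c,T,*uv,z).round())
E
```

```text
top red ((np.float64(141.8), np.float64(273.1)), [134, 265, 17, 17, 144]) [369. 278.]
top blue ((np.float64(316.0), np.float64(250.3)), [309, 243, 15, 16, 126]) [ 419. -159.]
top brass ((np.float64(127.3), np.float64(14.4)), [124, 7, 8, 14, 27]) [1050.  325.]
top brass ((np.float64(109.7), np.float64(15.5)), [105, 8, 11, 14, 31]) [1047.  371.]
top brass ((np.float64(2.8), np.float64(131.6)), [0, 117, 9, 39, 194]) [734. 637.]
top brass ((np.float64(254.6), np.float64(138.7)), [242, 128, 27, 17, 112]) [707.  -9.]
top brass ((np.float64(214.7), np.float64(207.0)), [206, 198, 20, 20, 64]) [532.  95.]
top brass ((np.float64(217.2), np.float64(208.1)), [212, 203, 9, 10, 25]) [529.  89.]
top brass ((np.float64(369.6), np.float64(271.8)), [362, 265, 16, 15, 147]) [ 363. -292.]
top green ((np.float64(314.0), np.float64(163.0)), [292, 139, 44, 50, 1335]) [ 639. -159.]
bearing [437. 146.  14.]
sprocket [451.  -5.  10.]
hub [640. 217.  28.]
case [ 639. -162.   30.]
scene red ((np.float64(11.7), np.float64(17.9)), [0, 0, 28, 38, 738]) [-1058.   134.]
scene red ((np.float64(42.0), np.float64(11.7)
[... 1022 characters left out ...]
e brass ((np.float64(294.8), np.float64(221.8)), [282, 210, 28, 21, 335]) [737. -24.]
scene brass ((np.float64(143.4), np.float64(268.2)), [136, 263, 15, 9, 62]) [ 543. -374.]
scene green ((np.float64(234.0), np.float64(233.7)), [207, 215, 53, 40, 1052]) [ 647. -163.]
scene orange ((np.float64(495.7), np.float64(101.3)), [491, 99, 11, 6, 36]) [966. 904.]
scene orange ((np.float64(216.4), np.float64(144.6)), [210, 140, 14, 9, 69]) [360.  76.]
scene orange ((np.float64(261.1), np.float64(165.8)), [254, 161, 15, 10, 61]) [531.  91.]
scene orange ((np.float64(469.6), np.float64(212.1)), [438, 178, 53, 56, 713]) [1077.  311.]
bearing [443. 144.  14.]
sprocket [457.  -4.  10.]
hub [651. 212.  28.]
```

{"api": "jog_arm", "payload": {
  "rows": [
    [[529,-206,11],[0,0,0.396]],
    [[529,-206,11],[0,0,0.396]],
    [[529,-206,11],[0,0,0.396]],
    [[529,-206,11],[0,0,0.396]],
    [[529,-206,11],[0,0,0.396]],
    [[529,-206,11],[0,0,0.396]],
    [[529,-206,11],[0,0,0.396]],
    [[529,-206,11],[0,0,0.396]],
    [[529,-206,11],[0,0,0.396]],
    [[529,-206,11],[0,0,0.396]]
  ]
}}

```text
time: 1.1
tool_pos: [589.2, -207.7, 221.2]
tcp_rot: [-180.0, 0.0, -0.0]
ft_force: [0.6, -0.7, 0.3]
finger_gap: 85.5
grip_force: 0.0
```

{"api": "jog_arm", "payload": {
  "rows": [
    [[49,-48,0],[0,0,0]],
    [[49,-48,0],[0,0,0]],
    [[49,-48,0],[0,0,0]],
    [[49,-48,0],[0,0,0]]
  ]
}}

```text
time: 1.5
tool_pos: [636.8, -161.4, 220.9]
tcp_rot: [-180.0, 0.1, 0.0]
ft_force: [0.1, -0.5, -0.7]
finger_gap: 85.4
grip_force: 0.0
```

```bash
cat >> h.py <<'E'
def look(name):
    s,T=tool(); p,d=r.snapshot("wrist"); np.savez(f"pics/{name}.npz",p=p,d=d,T=T); cv2.imwrite(f"pics/{name}.png",p)
    c=r.camera_params("wrist"); print(s["time"],s["tool_pos"].round(1),s["tcp_rot"].round(2))
    return p,d,c,T@c["tool_from_camera"]
E
python3 - <<'E'
from h import *
p,d,c,W=look("case1")
E
```

```text
1.5 [ 636.8 -161.4  220.9] [-1.8e+02  9.0e-02  4.0e-02]
```

View pics/case1.png

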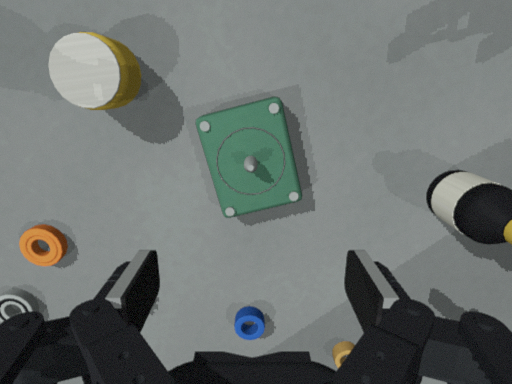

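Run:
```python
from h import *
D=np.load("pics/case1.npz");p=D["p"];c=r.camera_params("wrist");W=D["T"]@c["tool_from_camera"]
m,b=blobs(p,(65,80,30),(95,255,255),500);print(b)
cn=max(cv2.findContours(m,cv2.RETR_EXTERNAL,cv2.CHAIN_APPROX_NONE)[0],key=cv2.contourArea)
q=cv2.minAreaRect(cn);print(q,ray(c,W,*q[0],30).round(1),ray(c,W,251,161,30).round(1))
print("bolts",[ray(c,W,*x,33).round(1)[:2] for x in((205,127),(274,108),(293,197),(230,212))])
print("stub top 56:",ray(c,W,249.5,162,56).round(1))
for uv in((250,161),(230,170),(270,150)): print(D["d"][uv[1],uv[0]])
for k,lo,hi,z in(("blue",(100,150,60),(125,255,255),20),("brass",(12,100,60),(24,220,255),18)):
    for x in blobs(p,lo,hi,100)[1]: print(k,x,ray(c,W,*x[0],z).round(1))
def xyz(u,v):
    z=D["d"][v,u]; return (W@[(u-c["cx"])*z/c["fx"],(v-c["cy"])*z/c["fy"],z,1])[:3].round(1)
for v in range(154,174,2): print(v,[xyz(u,v).tolist() for u in (246,250,254)])
```

```text
[((np.float64(249.8), np.float64(153.7)), [196, 97, 106, 120, 4708]), ((np.float64(250.3), np.float64(160.4)), [218, 129, 66, 64, 3081])]
((249.6470947265625, 157.58822631835938), (106.23059844970703, 87.79788208007812), 75.96376037597656) [ 643.8 -157.4   30. ] [ 640.1 -158.8   30. ]
bolts [array([ 676. , -112.2]), array([ 694.7, -181.8]), array([ 600.9, -204.4]), array([ 583.4, -135.6])]
stub top 56: [ 644.9 -157.4   56. ]
318.33377
343.88846
335.25116
blue ((np.float64(249.3), np.float64(323.0)), [235, 307, 30, 33, 743]) [ 424.  -156.3   20. ]
brass ((np.float64(122.1), np.float64(73.5)), [80, 32, 61, 78, 1116]) [727.7 -28.6  18. ]
brass ((np.float64(507.5), np.float64(232.4)), [503, 220, 9, 24, 107]) [ 551.7 -460.4   18. ]
brass ((np.float64(42.2), np.float64(245.2)), [19, 225, 49, 41, 1349]) [534.8  90.9  18. ]
brass ((np.float64(341.5), np.float64(351.9)), [333, 342, 21, 26, 334]) [ 375.3 -280.3   18. ]
154 [[647.6, -153.6, 29.9], [647.5, -157.8, 29.5], [647.6, -162.0, 29.9]]
156 [[645.7, -153.6, 30.9], [646.4, -157.8, 34.6], [645.4, -162.0, 29.7]]
158 [[645.3, -153.7, 39.1], [646.4, -157.8, 44.4], [645.2, -161.9, 38.5]]
160 [[645.2, -153.9, 48.0], [645.5, -157.9, 49.7], [645.0, -161.9, 47.5]]
162 [[643.9, -153.9, 51.5], [643.9, -157.9, 51.4], [643.6, -161.9, 50.2]]
164 [[641.9, -153.9, 51.5], [642.6, -157.9, 54.5], [642.0, -161.9, 51.9]]
166 [[640.2, -153.9, 53.0], [641.2, -157.9, 57.1], [714.7, -160.0, 363.5]]
168 [[638.2, -153.9, 52.9], [638.9, -157.9, 55.7], [638.2, -161.9, 53.1]]
170 [[634.9, -153.8, 48.0], [637.0, -157.9, 56.6], [635.3, -161.9, 49.7]]
172 [[628.1, -153.4, 29.8], [628.1, -157.7, 30.1], [628.1, -162.0, 30.0]]
```

{"api": "jog_arm", "payload": {
  "rows": [
    [[0,-188,0],[0,0,0]],
    [[0,-376,0],[0,0,0]],
    [[0,-376,0],[0,0,0]],
    [[0,-376,0],[0,0,0]],
    [[0,-376,0],[0,0,0]],
    [[0,-376,0],[0,0,0]],
    [[0,-376,0],[0,0,0]],
    [[0,-376,0],[0,0,0]],
    [[0,-376,0],[0,0,0]],
    [[0,-376,0],[0,0,0]]
  ]
}}

```text
time: 2.55
tool_pos: [637.2, 213.2, 221.7]
tcp_rot: [180.0, 0.0, -0.0]
ft_force: [-0.2, -0.8, 0.3]
finger_gap: 85.5
grip_force: 0.0
```

Run:
```python
from h import *
p,d,c,W=look("hub1")
```

```text
2.55 [637.2 213.2 221.7] [ 1.7996e+02  1.0000e-02 -3.0000e-02]
```

View pics/hub1.png

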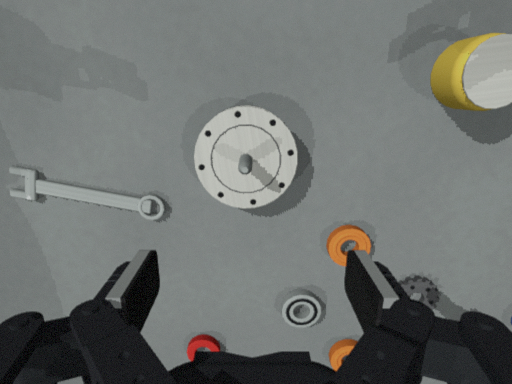

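```bash
cat >> h.py <<'E'
def cloud(d,c,W):
    v,u=np.mgrid[:384,:512]; d=d.astype(float)
    return np.stack([(u-c["cx"])*d/c["fx"],(v-c["cy"])*d/c["fy"],d],-1)@W[:3,:3].T+W[:3,3]
def find(name,xy,rad,zlo,zhi):
    D=np.load(f"pics/{name}.npz");c=r.camera_params("wrist");W=D["T"]@c["tool_from_camera"]
    P=cloud(D["d"],c,W); k=(D["d"]>0)&(np.hypot(P[...,0]-xy[0],P[...,1]-xy[1])<rad)&(P[...,2]>zlo)&(P[...,2]<zhi)
    q=P[k]; cc,rr=cv2.minEnclosingCircle(q[:,:2].astype(np.float32))
    mid=(np.percentile(q[:,:2],1,0)+np.percentile(q[:,:2],99,0))/2
    print(name,xy,len(q),"circ",np.round(cc,1),round(2*rr,1),"mid",mid.round(1),"z med",np.median(q[:,2]).round(1))
E
python3 - <<'E'
from h import *
find("hub1",(640,215),70,25,31); find("hub1",(640,215),20,66,75);find("hub1",(640,215),20,50,75)
find("case1",(640,-158),12,53,59);find("case1",(640,-158),20,40,59)
find("hub1",(440,145),40,10,17); find("case1",(424,-156),30,15,23)
E
```

```text
hub1 (640, 215) 7927 circ [642.2 221.8] 110.0 mid [642.7 221.9] z med 28.2
hub1 (640, 215) 107 circ [642.4 221.8] 11.5 mid [642.4 221.8] z med 70.0
hub1 (640, 215) 190 circ [642.5 221.8] 13.8 mid [643.1 221.8] z med 66.8
case1 (640, -158) 53 circ [ 640.2 -158.1] 8.5 mid [ 640.2 -158.1] z med 55.7
case1 (640, -158) 158 circ [ 639.7 -158. ] 14.2 mid [ 640.4 -157.9] z med 51.4
hub1 (440, 145) 923 circ [438.  150.9] 52.4 mid [438.9 151.6] z med 14.2
case1 (424, -156) 512 circ [ 417.8 -156.3] 40.6 mid [ 418.1 -155.9] z med 20.0
```

{"api": "jog_arm", "payload": {
  "rows": [
    [[-100,31,40],[0,0,0]],
    [[-199,62,80],[0,0,0]],
    [[-199,62,80],[0,0,0]],
    [[-199,62,80],[0,0,0]],
    [[-199,62,80],[0,0,0]],
    [[-199,62,80],[0,0,0]],
    [[-199,62,80],[0,0,0]]
  ],
  "grip": 66,
  "force": 30
}}

```text
time: 3.3
tool_pos: [438.9, 151.1, 142.3]
tcp_rot: [-180.0, -0.1, -0.2]
ft_force: [0.1, -0.9, -0.0]
finger_gap: 65.7
grip_force: 0.0
```

Run:
```python
from h import *
p,d,c,W=look("bear1")
find("bear1",(438,151),40,10,17)
```

```text
3.3 [438.9 151.1 142.3] [-1.7999e+02 -9.0000e-02 -1.5000e-01]
bear1 (438, 151) 2137 circ [438.1 150.8] 51.6 mid [438.4 150.6] z med 14.2
```

View pics/bear1.png

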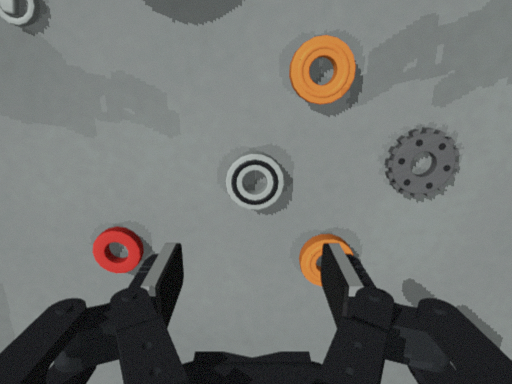

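Run:
```python
from h import *
c=r.camera_params("wrist")
for n in("bear1","hub1"):
    D=np.load(f"pics/{n}.npz"); P=cloud(D["d"],c,c["tool_from_camera"])
    k=(D["d"]>0)&(np.abs(P[...,0])<14)&(np.abs(P[...,1])<65)&(P[...,2]<30)
    q=P[k]; print(n,len(q),"tip z pct",np.percentile(q[:,2],[50,90,99,100]).round(1),"y",np.percentile(np.abs(q[:,1]),[0,50,100]).round(1),"x",q[:,0].min().round(1),q[:,0].max().round(1))
```

```text
bear1 26954 tip z pct [-62.6 -32.7 -12.3  -6.3] y [ 0.  47.9 65. ] x -13.8 14.0
hub1 23380 tip z pct [-66.2 -32.8 -17.3 -12.7] y [ 0.  47.4 65. ] x -13.0 14.0
```

{"api": "jog_arm", "payload": {
  "rows": [
    [[-1,0,50],[0,0,0]],
    [[-1,0,95],[0,0,0]],
    [[-1,0,120],[0,0,0]],
    [[-1,0,132],[0,0,0]],
    [[-1,0,140],[0,0,0]],
    [[-1,0,143],[0,0,0]],
    [[-1,0,143],[0,0,0]],
    [[-1,0,143],[0,0,0]]
  ]
}}

```text
time: 4.15
tool_pos: [438.7, 152.8, 0.1]
tcp_rot: [-180.0, -0.1, -0.0]
ft_force: [0.8, -0.5, -0.1]
finger_gap: 65.9
grip_force: 0.0
```

{"api": "jog_arm", "payload": {
  "rows": [
    [[0,0,0],[0,0,0]],
    [[0,0,0],[0,0,0]],
    [[0,0,0],[0,0,0]],
    [[0,0,0],[0,0,0]],
    [[0,0,0],[0,0,0]],
    [[0,0,0],[0,0,0]]
  ],
  "grip": 46,
  "force": 40
}}

```text
time: 4.75
tool_pos: [438.5, 152.6, 0.2]
tcp_rot: [-180.0, -0.1, -0.0]
ft_force: [-1.8, -1.7, 7.0]
finger_gap: 49.1
grip_force: 41.5
```

{"api": "jog_arm", "payload": {
  "rows": [
    [[0,0,-10],[0,0,0]],
    [[0,0,-40],[0,0,0]],
    [[0,0,-80],[0,0,0]],
    [[0,0,-110],[0,0,0]],
    [[0,0,-110],[0,0,0]],
    [[0,0,-110],[0,0,0]]
  ]
}}

```text
time: 5.35
tool_pos: [438.0, 152.7, 109.9]
tcp_rot: [-180.0, -0.1, -0.0]
ft_force: [-0.3, 0.5, -1.5]
finger_gap: 49.5
grip_force: 42.3
```

Run:
```python
from h import *
p,d,c,W=look("bear2"); D=np.load("pics/bear2.npz")
print(r.sense()["finger_gap"],r.sense()["ft_force"])
```

```text
5.35 [438.  152.7 109.9] [-1.7996e+02 -1.4000e-01 -1.0000e-02]
49.559057892321476 [-0.79360883  0.56726893 -1.25709336]
```

View pics/bear2.png

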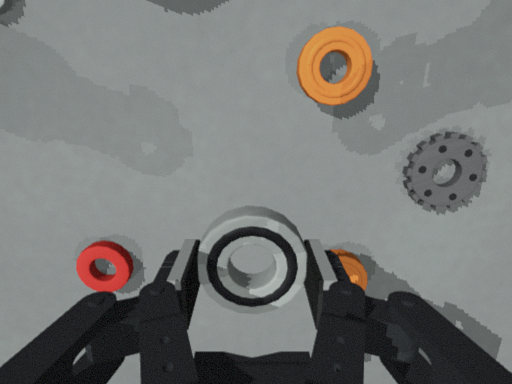

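```bash
cat >> h.py <<'E'
def held(name,zlo,zhi,rad=24):
    D=np.load(f"pics/{name}.npz");c=r.camera_params("wrist"); P=cloud(D["d"],c,c["tool_from_camera"])
    k=(D["d"]>0)&(np.hypot(P[...,0],P[...,1])<rad)&(P[...,2]>zlo)&(P[...,2]<zhi)&(np.abs(P[...,1])<rad-4)
    q=P[k]
    for _ in range(4):
        A=np.c_[q[:,:2],np.ones(len(q))]; s=np.linalg.lstsq(A,q[:,2],rcond=None)[0]; e=A@s-q[:,2]; q=q[np.abs(e)<max(1.0,1.5*e.std())]
    print(name,len(q),"top plane dz/dx,dz/dy (deg)",np.degrees(s[:2]).round(1),"z0",s[2].round(1),"x range",q[:,0].min().round(1),q[:,0].max().round(1),"rms",e.std().round(2))
E
python3 - <<'E'
from h import *
held("bear2",-40,5); held("bear2",-20,5)
E
```

```text
bear2 4689 top plane dz/dx,dz/dy (deg) [0.2 0.3] z0 -14.2 x range -23.9 23.9 rms 0.49
bear2 4689 top plane dz/dx,dz/dy (deg) [0.2 0.3] z0 -14.2 x range -23.9 23.9 rms 0.49
```

{"api": "jog_arm", "payload": {
  "rows": [
    [[45,-15,0],[0,0,0]],
    [[90,-30,0],[0,0,0]],
    [[135,-45,0],[0,0,0]],
    [[175,-60,0],[0,0,0]],
    [[195,-66,0],[0,0,0]],
    [[204,-69,0],[0,0,0]],
    [[204,-69,10],[0,0,0]],
    [[204,-69,20],[0,0,0]],
    [[204,-69,20],[0,0,0]],
    [[204,-69,20],[0,0,0]]
  ]
}}

```text
time: 6.4
tool_pos: [639.8, 221.0, 87.3]
tcp_rot: [180.0, 0.1, -0.0]
ft_force: [0.1, 0.4, -1.0]
finger_gap: 49.5
grip_force: 42.3
```

Run:
```python
from h import *
p,d,c,W=look("place1"); held("place1",-25,0,30)
D=np.load("pics/place1.npz"); P=cloud(D["d"],c,W)
find("place1",(642,222),70,26,30.5)
find("place1",(642,222),9,60,75)
find("place1",(642,222),40,100,112)
```

```text
6.4 [639.8 221.   87.3] [ 1.7996e+02  1.5000e-01 -1.0000e-02]
place1 6004 top plane dz/dx,dz/dy (deg) [0.3 0.1] z0 -14.0 x range -25.6 25.5 rms 0.52
place1 (642, 222) 14457 circ [642.2 221.7] 110.2 mid [645.1 221.7] z med 28.2Traceback (most recent call last):
  File "<stdin>", line 5, in <module>
  File "h.py", line 25, in find
    mid=(np.percentile(q[:,:2],1,0)+np.percentile(q[:,:2],99,0))/2
         ~~~~~~~~~~~~~^^^^^^^^^^^^^
    return _quantile_unchecked(
        a, q, axis, out, overwrite_input, method, keepdims, weights)
    return _ureduce(a,
                    func=_quantile_ureduce_func,
    ...<5 lines>...
                    overwrite_input=overwrite_input,
                    method=method)
    r = func(a, **kwargs)
    result = _quantile(arr,
                       quantiles=q,
    ...<2 lines>...
                       out=out,
                       weights=wgt)
    slices_having_nans = np.isnan(arr[-1, ...])
                                  ~~~^^^^^^^^^
IndexError: index -1 is out of bounds for axis 0 with size 0
```

View pics/place1.png

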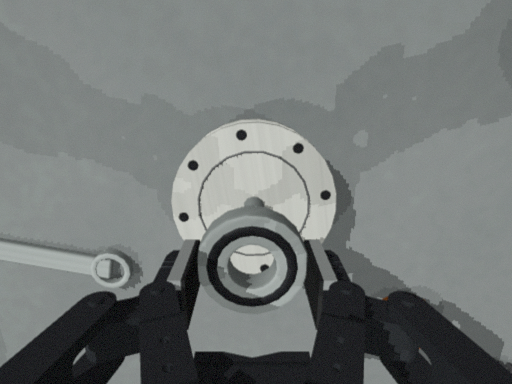

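{"api": "jog_arm", "payload": {
  "rows": [
    [[2,-0.8,0],[0,0,0]],
    [[2,-0.8,10],[0,0,0]],
    [[2,-0.8,20],[0,0,0]],
    [[2,-0.8,30],[0,0,0]],
    [[2,-0.8,40],[0,0,0]],
    [[2,-0.8,48],[0,0,0]],
    [[2,-0.8,54],[0,0,0]],
    [[2,-0.8,56],[0,0,0]],
    [[2,-0.8,56],[0,0,0]],
    [[2,-0.8,56],[0,0,0]]
  ]
}}

```text
time: 7.45
tool_pos: [643.7, 222.3, 33.2]
tcp_rot: [-180.0, -0.0, -0.0]
ft_force: [-0.2, 0.3, -0.9]
finger_gap: 49.4
grip_force: 42.3
```

{"api": "jog_arm", "payload": {
  "rows": [
    [[-1,0,2],[0,0,0]],
    [[-1,0,4],[0,0,0]],
    [[-1,0,5],[0,0,0]],
    [[-1,0,5],[0,0,0]],
    [[-1,0,5],[0,0,0]]
  ]
}}

```text
time: 7.95
tool_pos: [642.4, 222.3, 28.2]
tcp_rot: [-180.0, -0.0, -0.0]
ft_force: [-2.4, -0.4, 4.0]
finger_gap: 49.5
grip_force: 42.9
```

Contact at 4 N. Release and rise.

{"api": "jog_arm", "payload": {
  "rows": [
    [[0,0,0],[0,0,0]],
    [[0,0,0],[0,0,0]],
    [[0,0,0],[0,0,0]],
    [[0,0,0],[0,0,0]],
    [[0,0,0],[0,0,0]]
  ],
  "grip": 66
}}

```text
time: 8.45
tool_pos: [642.3, 222.2, 27.6]
tcp_rot: [180.0, 0.0, -0.0]
ft_force: [-0.3, -0.1, -0.6]
finger_gap: 66.3
grip_force: 0.0
```

{"api": "jog_arm", "payload": {
  "rows": [
    [[0,0,-20],[0,0,0]],
    [[0,0,-60],[0,0,0]],
    [[0,0,-110],[0,0,0]],
    [[0,0,-125],[0,0,0]],
    [[0,0,-125],[0,0,0]],
    [[0,0,-125],[0,0,0]]
  ]
}}

```text
time: 9.05
tool_pos: [642.3, 222.2, 152.4]
tcp_rot: [-180.0, -0.0, -0.0]
ft_force: [-1.4, -0.1, -0.6]
finger_gap: 65.6
grip_force: 0.0
```

Run:
```python
from h import *
p,d,c,W=look("seat1"); find("seat1",(642,222),35,38,48);find("seat1",(642,222),60,26,32)
```

```text
9.05 [642.3 222.2 152.4] [-1.8e+02 -1.0e-02 -1.0e-02]
seat1 (642, 222) 2388 circ [642.1 224.1] 51.7 mid [642.6 224.2] z med 42.3
seat1 (642, 222) 9324 circ [642.  221.8] 110.3 mid [642.7 221.8] z med 28.2
```

{"api": "jog_arm", "payload": {
  "rows": [
    [[-25,42,0],[0,0,0]],
    [[-224,378,0],[0,0,0]],
    [[-224,378,0],[0,0,0]],
    [[-224,378,0],[0,0,0]],
    [[-224,378,0],[0,0,0]],
    [[-224,378,0],[0,0,0]],
    [[-224,378,0],[0,0,0]],
    [[-224,378,0],[0,0,0]],
    [[-224,378,0],[0,0,0]],
    [[-224,378,0],[0,0,0]]
  ],
  "grip": 56
}}

```text
time: 10.1
tool_pos: [414.8, -158.8, 150.5]
tcp_rot: [-180.0, 0.2, -0.3]
ft_force: [0.6, 1.1, -0.9]
finger_gap: 56.4
grip_force: 0.0
```

{"api": "jog_arm", "payload": {
  "rows": [
    [[0,0,0],[0,0,0]],
    [[0,0,0],[0,0,0]],
    [[0,0,0],[0,0,0]]
  ]
}}

```text
time: 10.4
tool_pos: [418.4, -154.6, 152.0]
tcp_rot: [-180.0, 0.1, 0.1]
ft_force: [-1.2, 0.3, 0.4]
finger_gap: 55.9
grip_force: 0.0
```

Run:
```python
from h import *
p,d,c,W=look("blue1"); find("blue1",(418,-156),30,16,23)
```

```text
10.4 [ 418.4 -154.6  152. ] [-1.7995e+02  6.0000e-02  9.0000e-02]
blue1 (418, -156) 1067 circ [ 417.2 -156.3] 39.8 mid [ 417.5 -156.4] z med 19.9
```

{"api": "jog_arm", "payload": {
  "rows": [
    [[-1,1.7,45],[0,0,0]],
    [[-1,1.7,90],[0,0,0]],
    [[-1,1.7,120],[0,0,0]],
    [[-1,1.7,138],[0,0,0]],
    [[-1,1.7,148],[0,0,0]],
    [[-1,1.7,152],[0,0,0]],
    [[-1,1.7,152],[0,0,0]],
    [[-1,1.7,152],[0,0,0]]
  ]
}}

```text
time: 11.25
tool_pos: [418.3, -157.8, 1.9]
tcp_rot: [179.9, -0.1, 0.0]
ft_force: [0.2, -1.0, -0.3]
finger_gap: 55.7
grip_force: 0.0
```

{"api": "jog_arm", "payload": {
  "rows": [
    [[0,0,0],[0,0,0]],
    [[0,0,0],[0,0,0]],
    [[0,0,0],[0,0,0]],
    [[0,0,0],[0,0,0]],
    [[0,0,0],[0,0,0]],
    [[0,0,0],[0,0,0]]
  ],
  "grip": 34
}}

```text
time: 11.85
tool_pos: [418.3, -157.9, 2.2]
tcp_rot: [180.0, -0.1, -0.0]
ft_force: [-2.0, 2.3, 6.5]
finger_gap: 38.3
grip_force: 39.6
```

{"api": "jog_arm", "payload": {
  "rows": [
    [[0,0,-10],[0,0,0]],
    [[0,0,-40],[0,0,0]],
    [[0,0,-80],[0,0,0]],
    [[0,0,-120],[0,0,0]],
    [[0,0,-120],[0,0,0]],
    [[0,0,-120],[0,0,0]]
  ]
}}

```text
time: 12.45
tool_pos: [418.4, -158.1, 122.7]
tcp_rot: [179.9, -0.2, -0.0]
ft_force: [0.0, -0.3, -2.2]
finger_gap: 38.6
grip_force: 40.5
```

Run:
```python
from h import *
p,d,c,W=look("blue2"); held("blue2",-40,5,24); held("blue2",-26,-14,24)
```

```text
12.45 [ 418.4 -158.1  122.7] [ 1.7989e+02 -2.1000e-01 -2.0000e-02]
blue2 3794 top plane dz/dx,dz/dy (deg) [ 1. -0.] z0 -17.5 x range -21.1 19.4 rms 1.14
blue2 3283 top plane dz/dx,dz/dy (deg) [0.2 0.2] z0 -17.8 x range -21.0 18.9 rms 0.48
```

{"api": "jog_arm", "payload": {
  "rows": [
    [[20,-34,0],[0,0,0]],
    [[225,-380,0],[0,0,0]],
    [[225,-380,0],[0,0,0]],
    [[225,-380,0],[0,0,0]],
    [[225,-380,0],[0,0,0]],
    [[225,-380,0],[0,0,0]],
    [[225,-380,0],[0,0,0]],
    [[225,-380,0],[0,0,0]],
    [[225,-380,0],[0,0,0]],
    [[225,-380,0],[0,0,0]]
  ]
}}

```text
time: 13.5
tool_pos: [641.7, 227.4, 116.2]
tcp_rot: [-180.0, 0.3, 0.2]
ft_force: [-0.9, -1.0, -1.2]
finger_gap: 38.5
grip_force: 40.5
```

{"api": "jog_arm", "payload": {
  "rows": [
    [[0,0,0],[0,0,0]],
    [[0,0,10],[0,0,0]],
    [[0,0,25],[0,0,0]],
    [[0,0,25],[0,0,0]],
    [[0,0,25],[0,0,0]]
  ]
}}

```text
time: 14.0
tool_pos: [641.3, 221.4, 94.6]
tcp_rot: [180.0, 0.1, -0.1]
ft_force: [-0.2, -0.5, -0.6]
finger_gap: 38.5
grip_force: 40.5
```

Run:
```python
from h import *
p,d,c,W=look("place2"); held("place2",-26,-14,24); find("place2",(642,222),70,26,30.5); print(r.sense()["finger_gap"])
```

```text
14.0 [641.3 221.4  94.6] [ 1.7997e+02  1.2000e-01 -8.0000e-02]
place2 3220 top plane dz/dx,dz/dy (deg) [0.4 0.2] z0 -17.7 x range -20.3 18.9 rms 0.48
place2 (642, 222) 11687 circ [642.1 221.7] 110.3 mid [643.7 221.6] z med 28.2
38.51182692526684
```

{"api": "jog_arm", "payload": {
  "rows": [
    [[1,0,0],[0,0,0]],
    [[1,0,12],[0,0,0]],
    [[1,0,24],[0,0,0]],
    [[1,0,34],[0,0,0]],
    [[1,0,42],[0,0,0]],
    [[1,0,46],[0,0,0]],
    [[1,0,46],[0,0,0]],
    [[1,0,46],[0,0,0]]
  ]
}}

```text
time: 14.85
tool_pos: [643.5, 222.6, 50.0]
tcp_rot: [-180.0, -0.0, -0.0]
ft_force: [0.5, 0.1, -0.3]
finger_gap: 38.6
grip_force: 40.5
```

{"api": "jog_arm", "payload": {
  "rows": [
    [[0,0.5,2],[0,0,0]],
    [[0,0.5,4],[0,0,0]],
    [[0,0.5,6],[0,0,0]],
    [[0,0.5,6],[0,0,0]],
    [[0,0.5,6],[0,0,0]]
  ]
}}

```text
time: 15.35
tool_pos: [643.6, 222.1, 44.3]
tcp_rot: [-180.0, -0.0, -0.0]
ft_force: [-1.4, -0.3, 4.5]
finger_gap: 38.4
grip_force: 41.0
```

{"api": "jog_arm", "payload": {
  "rows": [
    [[0,0,0],[0,0,0]],
    [[0,0,0],[0,0,0]],
    [[0,0,0],[0,0,0]],
    [[0,0,0],[0,0,0]],
    [[0,0,0],[0,0,0]]
  ],
  "grip": 56
}}

```text
time: 15.85
tool_pos: [643.2, 222.0, 43.5]
tcp_rot: [180.0, 0.0, -0.0]
ft_force: [1.0, 0.3, 1.3]
finger_gap: 55.9
grip_force: 0.0
```

{"api": "jog_arm", "payload": {
  "rows": [
    [[0,0,-20],[0,0,0]],
    [[0,0,-60],[0,0,0]],
    [[0,0,-108],[0,0,0]],
    [[0,0,-108],[0,0,0]],
    [[0,0,-108],[0,0,0]],
    [[0,0,-108],[0,0,0]]
  ]
}}

```text
time: 16.45
tool_pos: [642.7, 221.9, 150.6]
tcp_rot: [180.0, 0.1, -0.0]
ft_force: [-0.1, 1.0, -0.7]
finger_gap: 56.3
grip_force: 0.0
```

Run:
```python
from h import *
p,d,c,W=look("seat2"); find("seat2",(642,222),30,58,66);find("seat2",(642,222),40,38,46)
```

```text
16.45 [642.7 221.9 150.6] [ 1.7998e+02  8.0000e-02 -1.0000e-02]
seat2 (642, 222) 1556 circ [642.6 224. ] 39.8 mid [642.9 224. ] z med 62.0
seat2 (642, 222) 892 circ [642.3 224.4] 51.7 mid [647.8 224.2] z med 42.1
```

{"api": "jog_arm", "payload": {
  "rows": [
    [[-45,-9,0],[0,0,0]],
    [[-274,-55,0],[0,0,0]],
    [[-274,-55,0],[0,0,0]],
    [[-274,-55,0],[0,0,0]],
    [[-274,-55,0],[0,0,0]],
    [[-274,-55,0],[0,0,0]],
    [[-274,-55,0],[0,0,0]],
    [[-274,-55,0],[0,0,0]],
    [[-274,-55,0],[0,0,0]],
    [[-274,-55,0],[0,0,0]]
  ],
  "grip": 62
}}

```text
time: 17.5
tool_pos: [370.1, 276.7, 151.4]
tcp_rot: [180.0, 0.0, -0.1]
ft_force: [-0.6, 0.2, 0.0]
finger_gap: 62.1
grip_force: 0.0
```

Run:
```python
from h import *
p,d,c,W=look("red1"); find("red1",(369,277),32,9,15)
```

```text
17.5 [370.1 276.7 151.4] [ 1.7998e+02  3.0000e-02 -7.0000e-02]
red1 (369, 277) 1457 circ [368.4 282.4] 45.8 mid [368.8 282.3] z med 12.0
```

{"api": "jog_arm", "payload": {
  "rows": [
    [[-1.5,-3.7,45],[0,0,0]],
    [[-1.5,-3.7,90],[0,0,0]],
    [[-1.5,-3.7,120],[0,0,0]],
    [[-1.5,-3.7,138],[0,0,0]],
    [[-1.5,-3.7,148],[0,0,0]],
    [[-1.5,-3.7,152],[0,0,0]],
    [[-1.5,-3.7,152],[0,0,0]],
    [[-1.5,-3.7,152],[0,0,0]]
  ]
}}

```text
time: 18.35
tool_pos: [368.9, 281.3, 0.9]
tcp_rot: [-179.9, -0.1, -0.0]
ft_force: [1.0, 0.5, 0.1]
finger_gap: 62.0
grip_force: 0.0
```

{"api": "jog_arm", "payload": {
  "rows": [
    [[0,0,0],[0,0,0]],
    [[0,0,0],[0,0,0]],
    [[0,0,0],[0,0,0]],
    [[0,0,0],[0,0,0]],
    [[0,0,0],[0,0,0]],
    [[0,0,0],[0,0,0]]
  ],
  "grip": 40
}}

```text
time: 18.95
tool_pos: [368.9, 281.4, 1.4]
tcp_rot: [-179.9, -0.1, -0.0]
ft_force: [-2.1, -2.5, 8.5]
finger_gap: 43.9
grip_force: 39.4
```

{"api": "jog_arm", "payload": {
  "rows": [
    [[0,0,-10],[0,0,0]],
    [[0,0,-40],[0,0,0]],
    [[0,0,-80],[0,0,0]],
    [[0,0,-125],[0,0,0]],
    [[0,0,-125],[0,0,0]],
    [[0,0,-125],[0,0,0]]
  ]
}}

```text
time: 19.55
tool_pos: [369.1, 281.6, 127.2]
tcp_rot: [-179.9, -0.2, -0.0]
ft_force: [0.1, -0.2, -0.2]
finger_gap: 44.0
grip_force: 40.8
```

Run:
```python
from h import *
p,d,c,W=look("red2"); held("red2",-20,-5,30)
```

```text
19.55 [369.1 281.6 127.2] [-1.7985e+02 -2.4000e-01 -1.0000e-02]
red2 4523 top plane dz/dx,dz/dy (deg) [0.2 0. ] z0 -10.6 x range -22.7 22.3 rms 0.48
```

{"api": "jog_arm", "payload": {
  "rows": [
    [[44,10,0],[0,0,0]],
    [[273,62,0],[0,0,0]],
    [[273,62,0],[0,0,0]],
    [[273,62,0],[0,0,0]],
    [[273,62,0],[0,0,0]],
    [[273,62,0],[0,0,0]],
    [[273,62,0],[0,0,0]],
    [[273,62,10],[0,0,0]],
    [[273,62,25],[0,0,0]],
    [[273,62,25],[0,0,0]]
  ]
}}

```text
time: 20.6
tool_pos: [637.2, 218.7, 95.2]
tcp_rot: [179.9, 0.4, 0.0]
ft_force: [-0.3, 0.9, -0.9]
finger_gap: 43.8
grip_force: 40.9
```

{"api": "jog_arm", "payload": {
  "rows": [
    [[0,0,0],[0,0,0]],
    [[0,0,6],[0,0,0]],
    [[0,0,14],[0,0,0]],
    [[0,0,14],[0,0,0]],
    [[0,0,14],[0,0,0]]
  ]
}}

```text
time: 21.1
tool_pos: [640.5, 218.7, 85.3]
tcp_rot: [180.0, 0.0, -0.0]
ft_force: [-0.1, 0.7, -0.4]
finger_gap: 43.9
grip_force: 40.9
```

Run:
```python
from h import *
p,d,c,W=look("place3"); held("place3",-20,-5,30); find("place3",(642,222),70,26,30.5)
```

```text
21.1 [640.5 218.7  85.3] [ 1.7999e+02  4.0000e-02 -1.0000e-02]
place3 4481 top plane dz/dx,dz/dy (deg) [0.2 0. ] z0 -10.5 x range -22.8 22.1 rms 0.48
place3 (642, 222) 11835 circ [642.1 221.6] 110.1 mid [646.4 221.6] z med 28.2
```

{"api": "jog_arm", "payload": {
  "rows": [
    [[1.5,-1.2,0],[0,0,0]],
    [[1.5,-1.2,6],[0,0,0]],
    [[1.5,-1.2,12],[0,0,0]],
    [[1.5,-1.2,17],[0,0,0]],
    [[1.5,-1.2,17],[0,0,0]],
    [[1.5,-1.2,17],[0,0,0]]
  ]
}}

```text
time: 21.75
tool_pos: [642.0, 219.8, 68.2]
tcp_rot: [180.0, 0.0, -0.0]
ft_force: [-0.4, 0.6, -0.8]
finger_gap: 43.9
grip_force: 40.9
```

{"api": "jog_arm", "payload": {
  "rows": [
    [[0,0,2],[0,0,0]],
    [[0,0,4],[0,0,0]],
    [[0,0,5],[0,0,0]],
    [[0,0,5],[0,0,0]],
    [[0,0,5],[0,0,0]]
  ]
}}

```text
time: 22.25
tool_pos: [642.3, 219.9, 63.7]
tcp_rot: [-180.0, -0.0, -0.0]
ft_force: [-0.9, -0.0, 0.2]
finger_gap: 44.1
grip_force: 40.9
```

Nearly touching; release from here, rise and check, then go above the sprocket.

{"api": "jog_arm", "payload": {
  "rows": [
    [[0,0,0.5],[0,0,0]],
    [[0,0,0.5],[0,0,0]],
    [[0,0,0.5],[0,0,0]],
    [[0,0,0.5],[0,0,0]],
    [[0,0,0.5],[0,0,0]]
  ],
  "grip": 62
}}

```text
time: 22.75
tool_pos: [642.4, 219.9, 63.2]
tcp_rot: [-180.0, -0.0, -0.0]
ft_force: [0.3, 0.6, -0.3]
finger_gap: 62.0
grip_force: 0.0
```

{"api": "jog_arm", "payload": {
  "rows": [
    [[0,0,-20],[0,0,0]],
    [[0,0,-60],[0,0,0]],
    [[0,0,-88],[0,0,0]],
    [[0,0,-88],[0,0,0]],
    [[0,0,-88],[0,0,0]],
    [[0,0,-88],[0,0,0]]
  ]
}}

```text
time: 23.35
tool_pos: [641.4, 219.7, 149.6]
tcp_rot: [180.0, 0.1, -0.0]
ft_force: [-0.4, -0.4, -0.1]
finger_gap: 62.0
grip_force: 0.0
```

Run:
```python
from h import *
p,d,c,W=look("seat3"); find("seat3",(642,222),30,70.5,78); find("seat3",(642,222),30,58,66);find("hub1",(455,-5),45,7,13)
```

```text
23.35 [641.4 219.7 149.6] [ 1.7997e+02  1.3000e-01 -1.0000e-02]
seat3 (642, 222) 2385 circ [641.7 221.9] 46.1 mid [642.2 221.7] z med 74.1
seat3 (642, 222) 288 circ [650.2 222.2] 40.7 mid [647.1 222.4] z med 62.8
hub1 (455, -5) 620 circ [456.4   0.8] 61.6 mid [461.8  -1.7] z med 9.8
```

{"api": "jog_arm", "payload": {
  "rows": [
    [[-30,36,0],[0,0,0]],
    [[-188,223,0],[0,0,0]],
    [[-188,223,0],[0,0,0]],
    [[-188,223,0],[0,0,0]],
    [[-188,223,0],[0,0,0]],
    [[-188,223,0],[0,0,0]],
    [[-188,223,0],[0,0,0]],
    [[-188,223,0],[0,0,0]],
    [[-188,223,0],[0,0,0]],
    [[-188,223,0],[0,0,0]]
  ],
  "grip": 78
}}

```text
time: 24.4
tool_pos: [454.8, -2.2, 151.0]
tcp_rot: [-180.0, 0.0, 0.1]
ft_force: [-0.9, 0.4, 0.8]
finger_gap: 77.7
grip_force: 0.0
```

Run:
```python
from h import *
p,d,c,W=look("spr1"); find("spr1",(455,-5),45,7,13)
```

```text
24.4 [454.8  -2.2 151. ] [-1.7998e+02  2.0000e-02  6.0000e-02]
spr1 (455, -5) 2744 circ [452.8   2.7] 62.4 mid [453.3   2.6] z med 10.0
```

View pics/spr1.png

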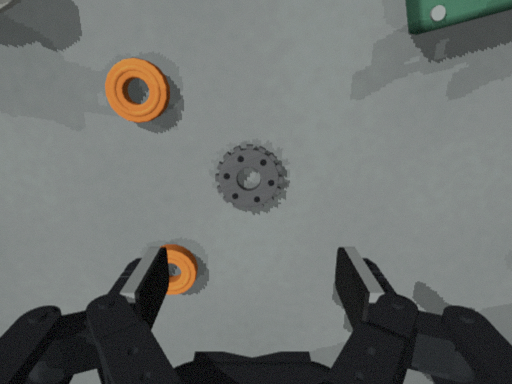

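{"api": "jog_arm", "payload": {
  "rows": [
    [[-2,-2.9,45],[0,0,0]],
    [[-2,-2.9,90],[0,0,0]],
    [[-2,-2.9,120],[0,0,0]],
    [[-2,-2.9,138],[0,0,0]],
    [[-2,-2.9,148],[0,0,0]],
    [[-2,-2.9,154.5],[0,0,0]],
    [[-2,-2.9,154.5],[0,0,0]],
    [[-2,-2.9,154.5],[0,0,0]]
  ]
}}

```text
time: 25.25
tool_pos: [453.3, -0.1, -2.3]
tcp_rot: [180.0, -0.1, 0.0]
ft_force: [0.4, 0.0, -0.0]
finger_gap: 77.9
grip_force: 0.0
```

{"api": "jog_arm", "payload": {
  "rows": [
    [[0,0,0],[0,0,0]],
    [[0,0,0],[0,0,0]],
    [[0,0,0],[0,0,0]],
    [[0,0,0],[0,0,0]],
    [[0,0,0],[0,0,0]],
    [[0,0,0],[0,0,0]]
  ],
  "grip": 54
}}

```text
time: 25.85
tool_pos: [453.5, -0.2, -1.5]
tcp_rot: [180.0, -0.1, -0.0]
ft_force: [-4.1, 0.1, 8.9]
finger_gap: 59.0
grip_force: 40.6
```

{"api": "jog_arm", "payload": {
  "rows": [
    [[0,0,-10],[0,0,0]],
    [[0,0,-40],[0,0,0]],
    [[0,0,-80],[0,0,0]],
    [[0,0,-120],[0,0,0]],
    [[0,0,-120],[0,0,0]],
    [[0,0,-120],[0,0,0]]
  ]
}}

```text
time: 26.45
tool_pos: [453.4, -0.3, 118.4]
tcp_rot: [180.0, -0.2, -0.0]
ft_force: [-0.1, 0.7, -2.9]
finger_gap: 58.9
grip_force: 43.5
```

Run:
```python
from h import *
p,d,c,W=look("spr2"); held("spr2",-20,-5,36); s,T=tool(); find("spr2",T[:2,3]+[0,2],29,T[2,3]+8,T[2,3]+18)
```

```text
26.45 [ 4.534e+02 -3.000e-01  1.184e+02] [ 1.7998e+02 -2.1000e-01 -1.0000e-02]
spr2 8206 top plane dz/dx,dz/dy (deg) [0.2 0.2] z0 -11.3 x range -31.4 30.8 rms 0.5
spr2 [452.12848018   1.85666757] 9209 circ [452.1   1.9] 58.0 mid [453.   2.] z med 129.7
```

{"api": "jog_arm", "payload": {
  "rows": [
    [[33,28,0],[0,0,0]],
    [[187,160,0],[0,0,0]],
    [[187,160,0],[0,0,0]],
    [[187,160,0],[0,0,0]],
    [[187,160,0],[0,0,0]],
    [[187,160,0],[0,0,0]],
    [[187,160,10],[0,0,0]],
    [[187,160,30],[0,0,0]],
    [[187,160,30],[0,0,0]],
    [[187,160,30],[0,0,0]]
  ]
}}

```text
time: 27.5
tool_pos: [637.4, -158.8, 85.4]
tcp_rot: [-179.9, 0.2, 0.0]
ft_force: [-0.4, 0.0, -1.7]
finger_gap: 58.8
grip_force: 43.6
```

Run:
```python
from h import *
p,d,c,W=look("place4"); held("place4",-20,-5,36); s,T=tool(); find("place4",T[:2,3]+[0,2],29,T[2,3]+8,T[2,3]+18)
```

```text
27.5 [ 637.4 -158.8   85.4] [-1.7993e+02  1.7000e-01  3.0000e-02]
place4 8163 top plane dz/dx,dz/dy (deg) [0.2 0.1] z0 -11.2 x range -31.6 30.8 rms 0.5
place4 [ 638.47595785 -157.25894348] 8870 circ [ 638.5 -157.3] 58.0 mid [ 638.4 -157.2] z med 96.7
```

View pics/place4.png

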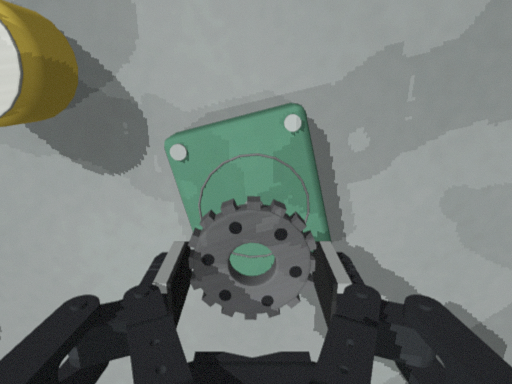

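{"api": "jog_arm", "payload": {
  "rows": [
    [[2,1,0],[0,0,0]],
    [[2,1,10],[0,0,0]],
    [[2,1,20],[0,0,0]],
    [[2,1,30],[0,0,0]],
    [[2,1,40],[0,0,0]],
    [[2,1,48],[0,0,0]],
    [[2,1,51],[0,0,0]],
    [[2,1,51],[0,0,0]],
    [[2,1,51],[0,0,0]]
  ]
}}

```text
time: 28.45
tool_pos: [641.5, -161.3, 36.0]
tcp_rot: [180.0, -0.0, -0.0]
ft_force: [0.4, -0.2, -1.1]
finger_gap: 58.7
grip_force: 43.6
```

{"api": "jog_arm", "payload": {
  "rows": [
    [[-1,-1,2],[0,0,0]],
    [[-1,-1,4],[0,0,0]],
    [[-1,-1,6],[0,0,0]],
    [[-1,-1,7],[0,0,0]],
    [[-1,-1,7],[0,0,0]],
    [[-1,-1,7],[0,0,0]]
  ]
}}

```text
time: 29.05
tool_pos: [640.2, -160.2, 28.8]
tcp_rot: [-180.0, 0.0, -0.0]
ft_force: [-1.6, 1.4, 0.9]
finger_gap: 59.1
grip_force: 43.9
```

{"api": "jog_arm", "payload": {
  "rows": [
    [[0,0,0.5],[0,0,0]],
    [[0,0,0.5],[0,0,0]],
    [[0,0,0.5],[0,0,0]],
    [[0,0,0.5],[0,0,0]],
    [[0,0,0.5],[0,0,0]]
  ],
  "grip": 78
}}

```text
time: 29.55
tool_pos: [640.3, -160.2, 28.2]
tcp_rot: [180.0, -0.0, -0.0]
ft_force: [0.1, -0.0, -0.1]
finger_gap: 77.9
grip_force: 0.0
```

{"api": "jog_arm", "payload": {
  "rows": [
    [[0,0,-20],[0,0,0]],
    [[0,0,-60],[0,0,0]],
    [[0,0,-108],[0,0,0]],
    [[0,0,-122],[0,0,0]],
    [[0,0,-122],[0,0,0]],
    [[0,0,-122],[0,0,0]]
  ]
}}

```text
time: 30.15
tool_pos: [640.1, -160.1, 149.7]
tcp_rot: [-180.0, 0.0, -0.0]
ft_force: [0.3, -0.1, -0.3]
finger_gap: 77.9
grip_force: 0.0
```

Run:
```python
from h import *
p,d,c,W=look("seat4"); find("seat4",(640,-158),40,36.5,45); find("seat4",(640,-158),12,53,59)
```

```text
30.15 [ 640.1 -160.1  149.7] [-1.8e+02  1.0e-02 -1.0e-02]
seat4 (640, -158) 3452 circ [ 639.6 -158.4] 62.7 mid [ 639.9 -158.2] z med 40.0
seat4 (640, -158) 97 circ [ 640.3 -158.2] 9.3 mid [ 640.  -157.8] z med 55.4
```

{"api": "jog_arm", "payload": {
  "rows": [
    [[-40,20,0],[0,0,0]],
    [[-274,133,0],[0,0,0]],
    [[-274,133,0],[0,0,0]],
    [[-274,133,0],[0,0,0]],
    [[-274,133,0],[0,0,0]],
    [[-274,133,0],[0,0,0]],
    [[-274,133,0],[0,0,0]],
    [[-274,133,0],[0,0,0]],
    [[-274,133,0],[0,0,0]],
    [[-274,133,0],[0,0,0]]
  ],
  "grip": 52
}}

```text
time: 31.2
tool_pos: [367.1, -292.3, 149.6]
tcp_rot: [-179.9, 0.0, 0.1]
ft_force: [0.7, 0.8, 0.3]
finger_gap: 51.8
grip_force: 0.0
```

Run:
```python
from h import *
p,d,c,W=look("bush1"); find("bush1",(366,-293),34,14,22)
```

```text
31.2 [ 367.1 -292.3  149.6] [-1.7994e+02  2.0000e-02  6.0000e-02]
bush1 (366, -293) 776 circ [ 361.3 -290.3] 35.9 mid [ 361.6 -290.2] z med 17.9
```

{"api": "jog_arm", "payload": {
  "rows": [
    [[-5.5,0,45],[0,0,0]],
    [[-5.5,0,90],[0,0,0]],
    [[-5.5,0,118],[0,0,0]],
    [[-5.5,0,136],[0,0,0]],
    [[-5.5,0,146],[0,0,0]],
    [[-5.5,0,149.5],[0,0,0]],
    [[-5.5,0,149.5],[0,0,0]],
    [[-5.5,0,149.5],[0,0,0]]
  ]
}}

```text
time: 32.05
tool_pos: [361.7, -293.8, 1.9]
tcp_rot: [179.9, -0.1, 0.0]
ft_force: [-0.4, 0.7, 0.0]
finger_gap: 52.2
grip_force: 0.0
```

{"api": "jog_arm", "payload": {
  "rows": [
    [[0,0,0],[0,0,0]],
    [[0,0,0],[0,0,0]],
    [[0,0,0],[0,0,0]],
    [[0,0,0],[0,0,0]],
    [[0,0,0],[0,0,0]],
    [[0,0,0],[0,0,0]]
  ],
  "grip": 30
}}

```text
time: 32.65
tool_pos: [361.5, -293.9, 2.2]
tcp_rot: [179.9, -0.1, -0.0]
ft_force: [-0.8, 2.3, 8.0]
finger_gap: 35.3
grip_force: 39.3
```

{"api": "jog_arm", "payload": {
  "rows": [
    [[0,0,-10],[0,0,0]],
    [[0,0,-40],[0,0,0]],
    [[0,0,-80],[0,0,0]],
    [[0,0,-120],[0,0,0]],
    [[0,0,-120],[0,0,0]],
    [[0,0,-120],[0,0,0]]
  ]
}}

```text
time: 33.25
tool_pos: [361.6, -294.1, 122.8]
tcp_rot: [179.8, -0.2, -0.0]
ft_force: [-0.4, 0.1, -1.2]
finger_gap: 35.0
grip_force: 40.0
```

Run:
```python
from h import *
p,d,c,W=look("bush2"); held("bush2",-23,-11,22)
```

```text
33.25 [ 361.6 -294.1  122.8] [ 1.7983e+02 -1.7000e-01 -2.0000e-02]
bush2 2254 top plane dz/dx,dz/dy (deg) [0.1 0.1] z0 -15.7 x range -17.8 18.0 rms 0.5
```

{"api": "jog_arm", "payload": {
  "rows": [
    [[40,-19,0],[0,0,0]],
    [[278.5,-134,0],[0,0,0]],
    [[278.5,-134,0],[0,0,0]],
    [[278.5,-134,0],[0,0,0]],
    [[278.5,-134,0],[0,0,0]],
    [[278.5,-134,0],[0,0,0]],
    [[278.5,-134,0],[0,0,0]],
    [[278.5,-134,10],[0,0,0]],
    [[278.5,-134,30],[0,0,0]],
    [[278.5,-134,40],[0,0,0]]
  ]
}}

```text
time: 34.3
tool_pos: [636.2, -159.1, 76.5]
tcp_rot: [-179.9, 0.3, -0.0]
ft_force: [-0.3, 0.9, -0.6]
finger_gap: 34.7
grip_force: 40.1
```

{"api": "jog_arm", "payload": {
  "rows": [
    [[0,0,0],[0,0,0]],
    [[0,0,0],[0,0,0]],
    [[0,0,0],[0,0,0]]
  ]
}}

```text
time: 34.6
tool_pos: [639.5, -159.8, 81.7]
tcp_rot: [180.0, -0.1, -0.1]
ft_force: [0.0, -0.5, -0.9]
finger_gap: 34.7
grip_force: 40.1
```

Run:
```python
from h import *
p,d,c,W=look("place5"); held("place5",-23,-11,22); s,T=tool(); find("place5",T[:2,3]+[0,2],22,T[2,3]+12,T[2,3]+20); find("place5",(640,-158),40,38,42)
```

```text
34.6 [ 639.5 -159.8   81.7] [ 1.7997e+02 -7.0000e-02 -5.0000e-02]
place5 2272 top plane dz/dx,dz/dy (deg) [0.2 0.2] z0 -15.6 x range -18.4 17.7 rms 0.49
place5 [ 639.72657187 -157.75447598] 3177 circ [ 640.2 -157.7] 43.5 mid [ 639.7 -157.7] z med 97.3
place5 (640, -158) 4281 circ [ 639.6 -158.5] 62.6 mid [ 639.9 -158.3] z med 40.0
```

{"api": "jog_arm", "payload": {
  "rows": [
    [[0,0,10],[0,0,0]],
    [[0,0,20],[0,0,0]],
    [[0,0,29],[0,0,0]],
    [[0,0,34],[0,0,0]],
    [[0,0,34],[0,0,0]],
    [[0,0,34],[0,0,0]],
    [[0,0,34],[0,0,0]]
  ]
}}

```text
time: 35.35
tool_pos: [639.6, -159.3, 47.2]
tcp_rot: [180.0, -0.0, -0.0]
ft_force: [-0.1, 0.9, 0.0]
finger_gap: 35.0
grip_force: 40.1
```

{"api": "jog_arm", "payload": {
  "rows": [
    [[0.5,0.5,2],[0,0,0]],
    [[0.5,0.5,4],[0,0,0]],
    [[0.5,0.5,5],[0,0,0]],
    [[0.5,0.5,5],[0,0,0]],
    [[0.5,0.5,5],[0,0,0]]
  ]
}}

```text
time: 35.85
tool_pos: [639.9, -159.8, 42.3]
tcp_rot: [180.0, -0.0, -0.0]
ft_force: [-2.9, 0.6, 4.8]
finger_gap: 34.7
grip_force: 40.5
```

{"api": "jog_arm", "payload": {
  "rows": [
    [[0,0,0],[0,0,0]],
    [[0,0,0],[0,0,0]],
    [[0,0,0],[0,0,0]],
    [[0,0,0],[0,0,0]],
    [[0,0,0],[0,0,0]]
  ],
  "grip": 54
}}

```text
time: 36.35
tool_pos: [639.7, -159.7, 41.5]
tcp_rot: [-180.0, 0.0, -0.0]
ft_force: [-0.5, -0.7, -0.5]
finger_gap: 54.0
grip_force: 0.0
```

{"api": "jog_arm", "payload": {
  "rows": [
    [[0,0,-20],[0,0,0]],
    [[0,0,-60],[0,0,0]],
    [[0,0,-108],[0,0,0]],
    [[0,0,-150],[0,0,0]],
    [[0,0,-150],[0,0,0]],
    [[0,0,-150],[0,0,0]],
    [[0,0,-150],[0,0,0]]
  ]
}}

```text
time: 37.05
tool_pos: [639.0, -159.4, 190.3]
tcp_rot: [-180.0, 0.1, -0.0]
ft_force: [-0.5, 0.5, -1.2]
finger_gap: 54.1
grip_force: 0.0
```

Run:
```python
from h import *
p,d,c,W=look("seat5"); find("seat5",(640,-158),30,52,65); find("seat5",(640,-158),40,37,43)
q,_=r.snapshot("scene"); cv2.imwrite("pics/final.png",cv2.resize(q[80:310,90:390],None,fx=2.4,fy=2.4))
print(r.sense()["ft_force"])
```

```text
37.05 [ 639.  -159.4  190.3] [-1.7996e+02  1.1000e-01 -1.0000e-02]
seat5 (640, -158) 903 circ [ 639.7 -157.8] 35.9 mid [ 640.2 -157.8] z med 57.8
seat5 (640, -158) 1776 circ [ 639.6 -158. ] 62.4 mid [ 640.1 -158.2] z med 39.9
[ 0.5504287  -0.4245052   0.19433492]
```

View pics/final.png

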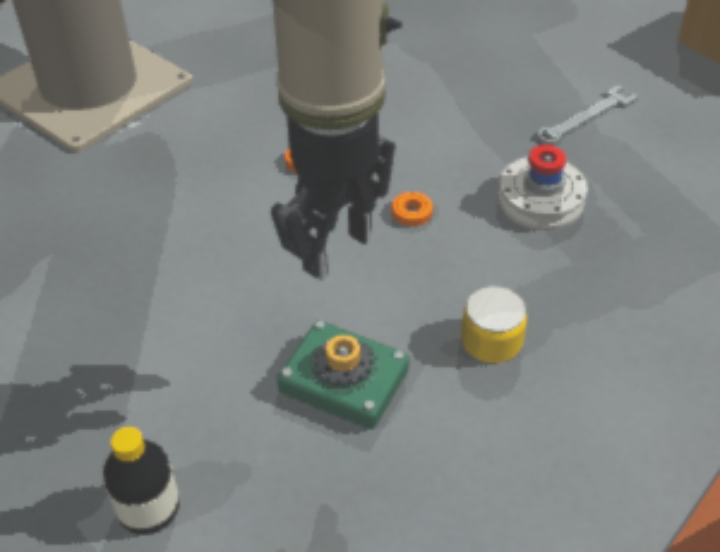

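The picture shows both stacks complete: red on blue on bearing at (545,165), and bush on sprocket at (343,355). The oil bottle, tin and wrench look undisturbed, and the gripper is clear.

```bash
python3 -c "
from bench import r
print(r.hand_in())"
```

```text
the job is handed in; nothing more can be done
None
```

I stacked all five parts in the order asked and handed the job in at about 37 s; measured top heights show each part fully seated, and the oil bottle, tin and wrench look undisturbed in the final picture.

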